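Read the paint film on a sloping control box

TASK

Take the orange pen-type paint-thickness gauge out of the wooden tool block and check its zero: stand it upright on the bare steel zero plate and press lightly for a second, so that its sprung tip goes about half-way in. Then hold it square to the sloping face of the blue control box with its tip inside the yellow ring (the white rings are read already), the tip again pressed lightly about half-way in, and finish while holding it there for the reading. Leave the torch, marker, paint can and tape roll where they are.

Things in the scene. Friction and masses are not known exactly. Their poses are not given: they have to be found in the camera images.
- gauge: the pen gauge, round, 150 mm long, about 0.12 kg, upright in one hole of the tool block (any). Origin on its axis at the end of the sprung steel tip when out; z runs up the axis to its blunt top. From the tip: 7 mm pin standing 10 mm out of the nose; black barrel 22 mm diameter up to 75 mm; black collar 30 mm diameter, 75 to 81 mm, resting on the block; orange grip 26 mm diameter, 81 to 150 mm
- gauge_grip (a point): point on the gauge's axis, 120 mm from the tip end and 30 mm below the top end, in the middle of the orange grip where it is best held; 130 mm above the table at the start. z as for the gauge
- probe_end (a point): end of the gauge's sprung steel tip, on the axis (it moves with the tip)
- probe (a joint): how far the gauge's tip is pushed in (m): 0 out, 0.008 bottomed. The spring takes 1 N to start moving and 0.35 N per further mm, so 2.4 N at half-way (0.004)
- rack: light timber tool block, fixed, 70 (x) by 230 (y) by 85 mm high; origin at the centre of its underside. Three through holes, 25 mm diameter, in a row along its y axis at -75, 0 and +75 mm; the torch stands 65 mm above its top, the marker 50 mm, the gauge 75 mm
- zero_top (a point): bare steel zero plate, 50 by 50 mm, on a black holder 70 by 70 mm, flat on the table and fixed; this point is the centre of the steel's top face, 14 mm above the table
- console: blue sheet-steel control box with a sloping top face, fixed, 180 mm deep (x), 240 mm wide (y); origin at the centre of its underside, its low front towards its -x. The face rises 20 degrees from 80 mm high in front to 146 mm at the back; four dark 22 mm cut-outs in a row in its upper half, three rings in a row below them
- mark_yellow: yellow painted ring on the sloping face, 21 mm inside and 29 mm outside diameter, with a dot in the middle; origin at its centre on the face, z square out of the face (20 degrees from vertical, leaning to the box's front). The spot to be read
- mark_white1: white painted ring like the yellow one: a spot already read; its place in the row of three varies
- mark_white2: another white ring, a spot already read
- torch_mid (a point): silver torch, 31 mm diameter, 140 mm long, standing in the block, loose; point on its axis 100 mm above its foot. Leave it
- marker_mid (a point): paint marker with green cap, 29 mm diameter, 125 mm long, standing in the block, loose; point on its axis 100 mm above its foot. Leave it
- can: red paint can, 66 mm diameter, 115 mm high, behind the control box, loose; origin at the centre of its underside. Leave it
- tape: roll of masking tape lying flat, 96 mm diameter, 25 mm high, behind the tool block, loose; origin at the centre of its underside. Leave it
Things that resemble listed ones, but are neither listed nor needed, are in the scene too. Of the things that look like the gauge, the smallest one is meant.

How it is judged:
On the way, in this order (a step that is already met when the one before it is completed fails the run):
1. the gauge is lifted clear of the tool block (z of probe_end in the frame of rack above 0.088 m), for 0.1 s.
2. held upright on the zero plate, tip pressed in lightly (horizontal distance between probe_end and zero_top below 0.022 m and contact force between gauge and zero above 0.5 N and value of joint probe between 0.0015 and 0.007 m and angle between gauge_grip's own z axis and vertical below 0.14 rad), for 0.8 s.
At the end, for the whole second after the job is handed in: gauge still gripped and at rest, tip end within 9 mm of the yellow ring's centre, axis within 8 degrees of square to the face, tip pushed in 1.5 to 7 mm, 0.5 to 8 N on the box; torch, marker, can and tape within 30 mm of where they stood (distance between probe_end and mark_yellow below 0.009 m and angle between the z axis of gauge_grip and the z axis of mark_yellow, either way round below 0.14 rad and value of joint probe between 0.0015 and 0.007 m and contact force between gauge and console between 0.5 and 8 N and contact force between gauge and the fingers above 1.5 N and linear speed of gauge below 0.02 m/s and distance of each of torch_mid, marker_mid, can, tape from where it was at the start of the episode below 0.03 m); the arm keeps its last pose, push and grip.
It fails at once if the gauge is pressed hard (over 20 N) on the box or the zero plate (contact force between gauge and console above 20 N or contact force between gauge and zero above 20 N).
It fails at once if the torch, marker, can or tape roll is disturbed by more than 30 mm (distance of any of torch_mid, marker_mid, can, tape from where it was at the start of the episode above 0.03 m).
It also fails if it takes over 51 s, if anything falls off the work surface, if the arm or the gripper's body presses on something with over 40 N, if the wrist force passes 120 N, or if a joint passes its speed limit or range.

ROBOT

A 6-joint arm with a two-finger parallel gripper is mounted at the origin on the work surface. World frame = base frame: x ahead of the robot, y to its left, z up, the work surface at z = 0. Lengths are in m, angles in rad, forces in N, time in s.
With the tool pointing down it reaches from about 0.275 to 0.825 m from the base axis. Payload 4.9 kg.
Tool frame: the origin (TCP) lies midway between the tips of the shut fingers; the grasp point (between the pads) lies 19 mm behind it (bot.grip_depth is the distance from the TCP to the grasp point, in m); z points along the fingers, y is the line along which they close (so a half turn about z gives the same grasp; the last joint's range is limited). The gripper opens to 85 mm and grips with 20 to 120 N. Pads are 22 mm wide; open, the fingers measure 114 mm over their backs; the gripper's body (76 mm by 85 mm) begins 54 mm behind the grasp point. The pads swing forward as they close: fully open they stand 13 mm farther back than shut.
Start: joints at [-1.238, 0.326, -0.193, 1.052, 0, 1.437], TCP at [0.248, -0.491, 0.231] pointing down, gripper open.
Joint ranges: [-2.65, 2.65], [-0.97, 1.79], [-1.3, 1.35], [-1.93, 2.1], [-1.47, 1.37], [-3.14, 3.14]. Speed limits (rad/s): [2.57, 2.57, 3.14, 3.14, 3.14, 3.14].

INTERFACE

Orientations are given as a unit quaternion [w, x, y, z].
In Python, from cell import bot gives the robot as it stands. Calls block until the motion is done:
- bot.move_pose(position, orientation): joint-space move of the TCP to a pose.
- bot.move_linear(position, speed=0.15, rotation=None, until_force=None): straight line of the TCP; rotation=None keeps the orientation; speed is the mean speed in m/s. With until_force (N) it stops when the force on the tool has changed by that much, and returns True; else False.
- bot.goto_joints(angles): joint-space move.
- bot.set_gripper(opening, grasp_force=None): opening from 0.0 (shut) to 1.0 (fully open); grasp_force is the grip in N (None keeps the last); returns when the fingers have stopped.
- bot.wait(seconds).
- bot.solve_ik(position, orientation): joint angles nearest the present ones, or None.
- bot.camera(name): name is "scene" or "side" or "wrist"; returns the picture (480x640x3 uint8, red, green, blue); there is no depth.
- bot.calibration(name): a dict with "mtx" (3x3 intrinsics, pixels), "extrinsics" (4x4, takes a point from world to camera coordinates); the wrist camera has in their place "hand_eye" (4x4, takes a point from camera to tool coordinates, whose origin is the TCP and whose axes are the flange's). Camera axes: x right, y down, z forward; pixel columns grow to the right and rows downward; lengths in m; the calibration is good to about 2 mm. The wrist camera is an equidistant fisheye: a pixel r from the principal point sees the ray r / f radians off the axis. A picture is of the moment at which its call begins: read the wrist's pose just before it. calibration takes no time and is no camera call.
A pose or a line that the arm cannot do raises bot.PlanningError and nothing moves.
- bot.close_job(): hands the job in; it is judged then, once.
Trained networks look in the newest picture that a camera, given by its name, has taken for a name from the list of things; names that differ only in an ending like _2 or _b are one class to them, and where a whole thing is asked for, a point or a joint stands for the part that bears it (a point fixed in the world has none). Each returns a list of dicts, best first, with "confidence" (0 to 1); they miss things now and then, are a little off and sometimes report something else, mostly with a low value. They report only what shows in the picture. A call takes as long as a camera call. They do not tell look-alikes from the thing itself.
- bot.search_frame(camera, thing): "bbox" ([left, top, width, height] in pixels, round what is visible of it).
Readings, each from a call of its own:
- bot.read_clock(): time.
- bot.read_joint_positions(): joint angles.
- bot.read_joint_vel(): joint speeds.
- bot.read_joint_efforts(): joint torques, N m.
- bot.read_position(): TCP position.
- bot.read_tool_rot(): TCP orientation.
- bot.read_ft_force(): force on the tool from outside, world axes, zero at the start.
- bot.read_moment(): the same for the moment, N m.
- bot.read_gripper_width(): opening from 0.0 (shut) to 1.0 (fully open).
- bot.read_finger_force(): force on a finger pad.
Only numpy, scipy, OpenCV 4.12 (cv2) and the standard library are available. Lean on these libraries where they do the work, as an engineer would, in place of code of your own. Each camera call takes 0.05 s, during which the arm holds its last target. There are 200 camera calls.

## Working session

There is one attempt and no reset: what is moved stays moved. The work goes in short steps, each a Python script; the robot and the scene stay as the last script left them, time stands still between calls to the robot, and variables do not carry over. Pictures are saved under pics/ and viewed, at most 10 in all, crops included, and the job is handed in when it is done.

```bash
mkdir -p pics; ls; python3 - <<'E'
from cell import bot
import cv2,numpy as np
np.set_printoptions(precision=4,suppress=True)
for c in ["scene","side"]:
    im=bot.camera(c); cv2.imwrite(f"pics/{c}0.png",im[:,:,::-1])
    k=bot.calibration(c); print(c,k["mtx"],k["extrinsics"])
    for t in ["gauge","rack","zero_top","console","mark_yellow","torch_mid","marker_mid","can","tape"]:
        print(t,[(np.round(d["bbox"]).tolist(),round(d["confidence"],2)) for d in bot.search_frame(c,t)][:4])
k=bot.calibration("wrist");print(k)
print(bot.read_clock(),bot.read_tool_rot())
E
```

```text
pics
scene [[478.4021   0.     317.0458]
 [  0.     478.4021 240.08  ]
 [  0.       0.       1.    ]] [[ 0.2393  0.9709  0.0097 -0.129 ]
 [ 0.5331 -0.123  -0.8371 -0.2185]
 [-0.8115  0.2055 -0.547   1.356 ]
 [ 0.      0.      0.      1.    ]]
gauge [([190.0, 153.0, 26.0, 83.0], 0.98), ([185.0, 212.0, 22.0, 43.0], 0.96), ([154.0, 158.0, 27.0, 90.0], 0.76)]
rack [([125.0, 226.0, 143.0, 97.0], 0.62)]
zero_top [([296.0, 254.0, 40.0, 23.0], 0.65)]
console [([357.0, 209.0, 175.0, 110.0], 0.76)]
mark_yellow []
torch_mid [([227.0, 207.0, 18.0, 38.0], 0.92)]
marker_mid [([142.0, 237.0, 25.0, 34.0], 0.82)]
can [([446.0, 265.0, 54.0, 80.0], 0.6), ([358.0, 211.0, 177.0, 106.0], 0.57)]
tape [([195.0, 289.0, 62.0, 54.0], 0.63)]
side [[565.9425   0.     308.8194]
 [  0.     565.9425 240.5616]
 [  0.       0.       1.    ]] [[-0.7846 -0.6199  0.012   0.4512]
 [-0.3751  0.4592 -0.8053  0.2826]
 [ 0.4937 -0.6363 -0.5928  0.7863]
 [ 0.      0.      0.      1.    ]]
gauge [([461.0, 152.0, 21.0, 55.0], 0.79), ([389.0, 166.0, 11.0, 35.0], 0.75), ([440.0, 169.0, 37.0, 97.0], 0.66)]
rack [([353.0, 173.0, 64.0, 94.0], 0.86), ([376.0, 185.0, 19.0, 41.0], 0.68)]
zero_top [([306.0, 274.0, 56.0, 38.0], 0.96), ([394.0, 158.0, 15.0, 27.0], 0.68)]
console [([106.0, 214.0, 202.0, 193.0], 0.95)]
mark_yellow [([243.0, 268.0, 9.0, 14.0], 0.61)]
torch_mid [([379.0, 184.0, 14.0, 40.0], 0.65)]
marker_mid [([392.0, 159.0, 16.0, 24.0], 0.55)]
can [([134.0, 233.0, 39.0, 35.0], 0.67)]
tape [([322.0, 203.0, 47.0, 35.0], 0.88)]
{'mtx': array([[371.6483,   0.    , 318.4539],
       [  0.    , 371.6483, 235.2476],
       [  0.    ,   0.    ,   1.    ]]), 'hand_eye': array([[-0.0007, -0.9477, -0.3192,  0.0812],
       [ 1.    , -0.0005, -0.0006,  0.0005],
       [ 0.0005, -0.3192,  0.9477, -0.1434],
       [ 0.    ,  0.    ,  0.    ,  1.    ]])}
1.0 [0.     0.9729 0.2313 0.    ]
```

View pics/scene0.png

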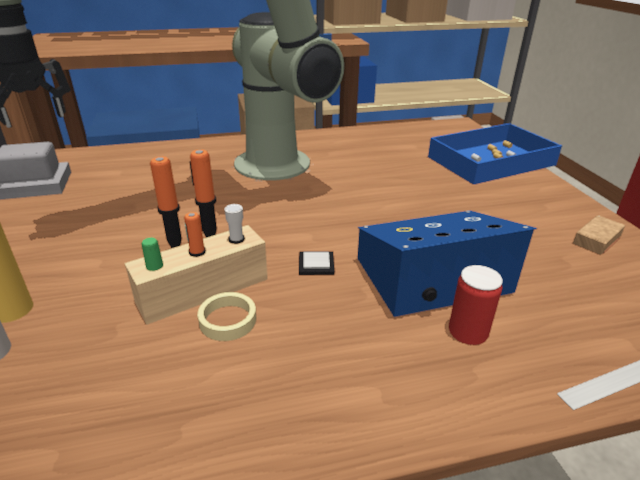

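View pics/side0.png

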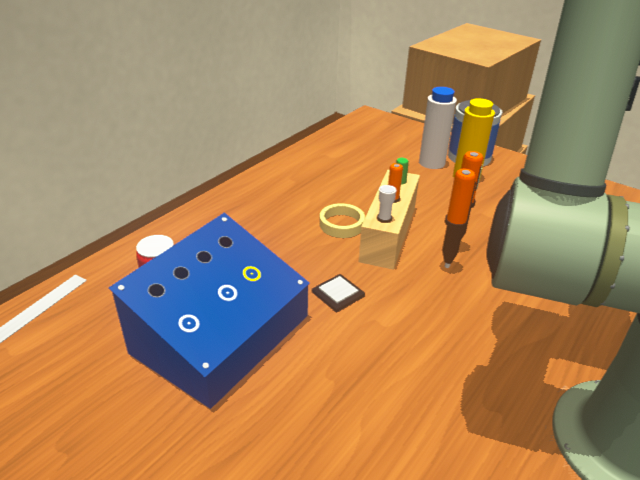

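Scene view: the gauge is the small orange one in the middle hole at (194,215). Its two larger look-alikes stand robot-side of the block, with tops at (161,160) and (201,153). The zero plate is at (317,260). The yellow ring is at (404,230), and the white ones at (433,225) and (473,219).

Side view: gauge top is at (396,167), zero plate at (338,290). The yellow ring is at (252,274), white rings at (228,293) and (189,323).

```bash
cat > h.py <<'E'
from cell import bot
import cv2,numpy as np
np.set_printoptions(precision=4,suppress=True)
def ray(c,uv):
    k=bot.calibration(c);R=k["extrinsics"][:3,:3];t=k["extrinsics"][:3,3]
    d=R.T@np.linalg.inv(k["mtx"])@np.array([*uv,1.]);return -R.T@t,d/np.linalg.norm(d)
def atz(c,uv,z):
    o,d=ray(c,uv);return o+d*(z-o[2])/d[2]
def tri(rays):
    A=sum(np.eye(3)-np.outer(d,d) for o,d in rays);b=sum((np.eye(3)-np.outer(d,d))@o for o,d in rays)
    p=np.linalg.solve(A,b);return p,[round(1e3*np.linalg.norm(np.cross(p-o,d)),1) for o,d in rays]
E
python3 - <<'E'
from h import *
T=dict(gauge_top=((193,215),(396,167)),torch=((234,208),(388,189)),marker=((151,241),(402,161)),zero=((317,260),(338.5,290)),yel=((404,230),(251.5,273.5)),w1=((433,225.5),(228,293)),w2=((473,219),(189,323)),bigA=((161,160),(473,155)),bigB=((201,153),(463,173)),cornBL=((533,228),(121,287)),
 dotFR=((362,229),(300,282)))
for n,(a,b) in T.items(): print(n,*tri([ray("scene",a),ray("side",b)]))
for n,z in dict(gauge_top=.16,torch=.15,marker=.135,zero=.014).items(): print(n,atz("scene",T[n][0],z),atz("side",T[n][1],z))
print(atz("scene",(173,243),0),atz("scene",(207,233),0))
print("tape",atz("scene",(227,312),.025),"can",atz("scene",(480,279),.115))
E
```

```text
gauge_top [ 0.5312 -0.212   0.1583] [np.float64(0.1), np.float64(0.1)]
torch [ 0.5063 -0.1432  0.15  ] [np.float64(1.0), np.float64(1.0)]
marker [ 0.5566 -0.2823  0.1333] [np.float64(0.2), np.float64(0.2)]
zero [0.5014 0.0083 0.0106] [np.float64(0.9), np.float64(0.9)]
yel [0.5743 0.152  0.1041] [np.float64(0.1), np.float64(0.1)]
w1 [0.5708 0.2098 0.1039] [np.float64(0.8), np.float64(0.8)]
w2 [0.5676 0.2925 0.105 ] [np.float64(0.9), np.float64(0.9)]
bigA [ 0.4036 -0.2589  0.2073] [np.float64(0.9), np.float64(0.9)]
bigB [ 0.3882 -0.1873  0.2074] [np.float64(0.3), np.float64(0.3)]
cornBL [0.6718 0.3312 0.1427] [np.float64(6.2), np.float64(6.2)]
dotFR [0.5182 0.0943 0.0793] [np.float64(1.9), np.float64(1.9)]
gauge_top [ 0.5345 -0.2118  0.16  ] [ 0.5298 -0.2095  0.16  ]
torch [ 0.5078 -0.1427  0.15  ] [ 0.5065 -0.1448  0.15  ]
marker [ 0.5597 -0.2817  0.135 ] [ 0.5551 -0.2798  0.135 ]
zero [0.507  0.0077 0.014 ] [0.499  0.0105 0.014 ]
[ 0.3595 -0.2687  0.    ] [ 0.3355 -0.197   0.    ]
tape [ 0.632  -0.1769  0.025 ] can [0.7483 0.2025 0.115 ]
```

```bash
cat >> h.py <<'E'
from scipy.spatial.transform import Rotation as Ro
def unit(v): v=np.asarray(v,float);return v/np.linalg.norm(v)
def quat(z,y):
    z=unit(z);y=unit(y-np.dot(y,z)*z);R=np.column_stack([np.cross(y,z),y,z])
    return Ro.from_matrix(R).as_quat(scalar_first=True)
def wproj(P):   # world point -> wrist pixel with present pose
    k=bot.calibration("wrist");T=np.eye(4);T[:3,:3]=Ro.from_quat(bot.read_tool_rot(),scalar_first=True).as_matrix();T[:3,3]=bot.read_position()
    c=np.linalg.inv(T@k["hand_eye"])@np.array([*P,1.]);r=np.linalg.norm(c[:2]);th=np.arctan2(r,c[2]);m=k["mtx"]
    return m[0,0]*th*c[:2]/r+m[:2,2]
def wray(uv,pos,rot):
    k=bot.calibration("wrist");m=k["mtx"];p=(np.array(uv)-m[:2,2])/m[0,0];th=np.linalg.norm(p)
    d=np.array([*(p/th*np.sin(th)),np.cos(th)]);R=Ro.from_quat(rot,scalar_first=True).as_matrix();H=k["hand_eye"]
    return pos+R@H[:3,3],R@H[:3,:3]@d
rx=np.array([.94,.34,0]);G=np.array([.531,-.211,.13]);Z=np.array([.502,.009,.014]);Y=np.array([.5743,.152,.1041]);W2=np.array([.5676,.2925,.105])
by=unit([(W2-Y)[0],(W2-Y)[1],0]);bx=np.cross(by,[0,0,1]);s=np.deg2rad(20)
n=-np.sin(s)*bx+np.cos(s)*np.array([0,0,1])
E
python3 - <<'E'
from h import *
down=np.array([0,0,-1.])
p=bot.read_position()
for sg in (1,-1):
    print(sg,bot.solve_ik(G+[0,0,.13],quat(down,sg*rx)),bot.solve_ik(Z+[0,0,.1],quat(down,sg*rx)))
print(n)
for a in range(0,360,30):
    y=np.cos(np.deg2rad(a))*bx+np.sin(np.deg2rad(a))*by
    print(a,bot.solve_ik(Y+n*.097,quat(-n,y)))
bot.move_linear(p+[0,0,.09],0.2)
js=[bot.solve_ik(G+[0,0,.13],quat(down,sg*rx)) for sg in (1,-1)]
j0=np.array(bot.read_joint_positions());js=[j for j in js if j is not None]
bot.goto_joints(min(js,key=lambda j:abs(np.array(j)-j0).max()))
bot.set_gripper(.7)
pos,rot=bot.read_position(),bot.read_tool_rot()
im=bot.camera("wrist");cv2.imwrite("pics/w1.png",im[:,:,::-1])
print(pos,wproj(G+[0,0,.03]),bot.search_frame("wrist","gauge"),bot.read_clock())
E
```

```text
1 [-0.5074  0.3496 -0.0845  1.1368  0.      0.7163] [-0.1292  0.3546 -0.4833  0.7329  0.      1.0945]
-1 [-0.5074  0.3496 -0.0845  1.1368  0.     -2.4253] [-0.1292  0.3546 -0.4833  0.7329  0.     -2.0471]
[-0.3416 -0.0163  0.9397]
0 [ 0.1607  0.1476 -0.6006  0.4756 -0.0386  1.6771]
30 [ 0.1607  0.1476 -0.6006  0.4756 -0.0386  1.1261]
60 [ 0.1607  0.1476 -0.6006  0.4756 -0.0386  0.6034]
90 [ 0.1607  0.1476 -0.6006  0.4756 -0.0386  0.1063]
120 [ 0.1607  0.1476 -0.6006  0.4756 -0.0386 -0.3908]
150 [ 0.1607  0.1476 -0.6006  0.4756 -0.0386 -0.9136]
180 [ 0.1607  0.1476 -0.6006  0.4756 -0.0386 -1.4645]
210 [ 0.1607  0.1476 -0.6006  0.4756 -0.0386 -2.0154]
240 [ 0.1607  0.1476 -0.6006  0.4756 -0.0386 -2.5382]
270 [ 0.1607  0.1476 -0.6006  0.4756 -0.0386 -3.0353]
300 [ 0.1607  0.1476 -0.6006  0.4756 -0.0386  2.7508]
330 [ 0.1607  0.1476 -0.6006  0.4756 -0.0386  2.228 ]
[ 0.5309 -0.2115  0.2601] [320.1777 234.3259] [{'bbox': [296.2, 198.2, 40.4, 60.1], 'confidence': 0.89}, {'bbox': [158.1, 2.4, 41.2, 113.4], 'confidence': 0.84}, {'bbox': [121.2, 209.5, 68.4, 135.7], 'confidence': 0.8}] 3.575
```

View pics/w1.png

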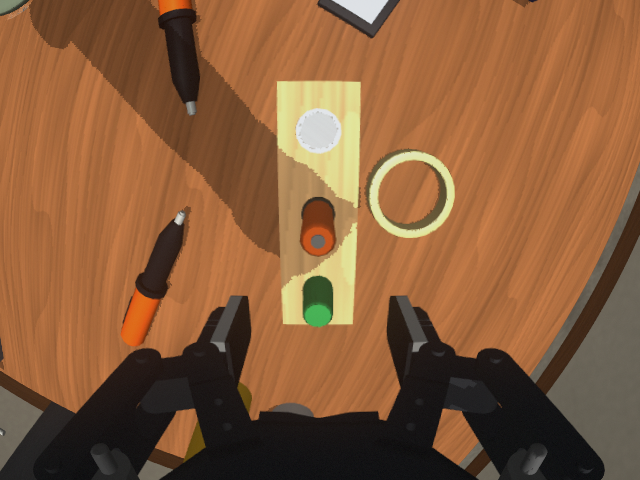

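The gauge's top is at (318,241), between torch (318,131) and marker (318,315). The fingers are aligned with the block. I'll refine the position from this ray, then grasp and lift.

```bash
python3 - <<'E'
from h import *
pos,rot=bot.read_position(),bot.read_tool_rot()
o,d=wray((318,241),pos,rot);g=o+d*(.16-o[2])/d[2];print("gauge",g)
g=.7*g+.3*np.array([.532,-.211,.16])
bot.move_linear([g[0],g[1],.111],.12)
bot.set_gripper(0,grasp_force=50)
print(bot.read_gripper_width(),bot.read_finger_force(),bot.read_ft_force())
bot.move_linear([g[0],g[1],.285],.12);bot.wait(.2)
print(bot.read_gripper_width(),bot.read_finger_force(),bot.read_ft_force())
Rm=Ro.from_quat(rot,scalar_first=True)
bot.move_linear([Z[0],Z[1],.145],.15);bot.wait(.1)
pos=bot.read_position();print(pos,bot.read_ft_force(),wproj(Z),wproj(pos-[0,0,.101]))
im=bot.camera("wrist");cv2.imwrite("pics/w2.png",im[:,:,::-1])
im=bot.camera("side");cv2.imwrite("pics/s2.png",cv2.resize(im[130:330,200:460,::-1],(780,600)))
print(bot.read_clock())
E
```

```text
gauge [ 0.5313 -0.216   0.16  ]
0.2888531519005305 48.863373287022114 [-0.5493 -0.6029  5.4642]
0.28810889786238353 49.04430801048875 [ 0.8018  0.2068 -1.1191]
[0.5024 0.0085 0.1453] [-0.7042  0.0195 -1.039 ] [319.4218 221.0567] [319.791  234.2447]
9.2833
```

View pics/w2.png

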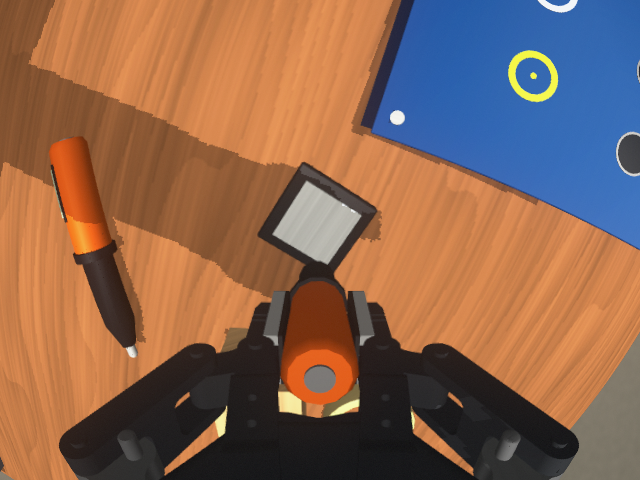

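View pics/s2.png

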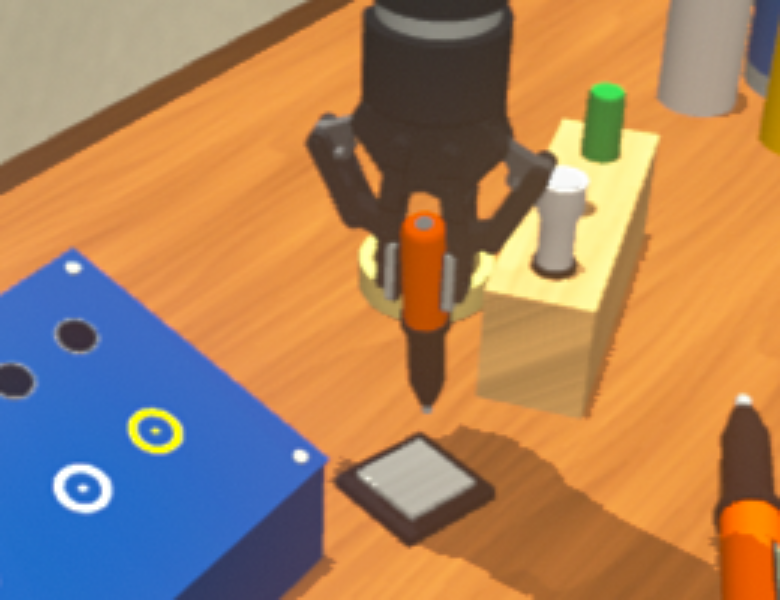

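Wrist view: gauge is gripped centrally, zero plate centre about (317,223) (predicted 319,221), yellow ring at (533,76). Side crop: tip about (342.3,266.7) and top about (341.3,204) in full-frame pixels, over the plate. I'll check these against the prediction.

```bash
python3 - <<'E'
from h import *
pos,rot=bot.read_position(),bot.read_tool_rot()
k=bot.calibration("side")
for P in (pos-[0,0,.101],pos+[0,0,.049]):
    c=k["extrinsics"]@np.array([*P,1.]);q=k["mtx"]@c[:3];print(q[:2]/q[2])
print("top via wrist",(lambda o,d:o+d*(pos[2]+.049-o[2])/d[2])(*wray((320,378),pos,rot))-pos)
print("yel wrist",(lambda o,d:o+d*(Y[2]-o[2])/d[2])(*wray((533,76),pos,rot)),Y)
print("3-ray",tri([ray("scene",(404,230)),ray("side",(251.5,273.5)),wray((533,76),pos,rot)]))
print("zero",(lambda o,d:o+d*(.014-o[2])/d[2])(*wray((317,223),pos,rot)))
f0=bot.read_ft_force()
hit=bot.move_linear([Z[0],Z[1],.108],.012,until_force=2.0)
f=np.array(bot.read_ft_force())-f0;p=bot.read_position();print(hit,p,f,bot.read_clock())
E
```

```text
[338.3876 275.8762]
[342.3811 204.494 ]
top via wrist [-0.0006  0.0004  0.049 ]
yel wrist [0.5733 0.1518 0.1041] [0.5743 0.152  0.1041]
3-ray (array([0.5739, 0.1521, 0.1039]), [np.float64(0.2), np.float64(0.4), np.float64(0.5)])
zero [0.5006 0.0071 0.014 ]
True [0.5019 0.0089 0.1078] [ 0.8577 -1.0924  1.8391] 12.3583
```

```bash
python3 - <<'E'
from h import *
a=bot.camera("side")[160:320,270:430,::-1].copy();b=bot.camera("scene")[150:310,240:400,::-1].copy()
pos=bot.read_position()
a=cv2.resize(a,(400,400),interpolation=cv2.INTER_CUBIC);b=cv2.resize(b,(400,400),interpolation=cv2.INTER_CUBIC)
for c,im,u0,v0 in (("side",a,270,160),("scene",b,240,150)):
    k=bot.calibration(c)
    for h in (-.094,-.02,.049):
        q=k["mtx"]@(k["extrinsics"]@np.array([*(pos+[0,0,h]),1.]))[:3];q=q[:2]/q[2];print(c,h,q,(q-[u0,v0])*2.5)
cv2.imwrite("pics/c3.png",np.hstack([a,b]))
print(bot.read_ft_force(),bot.read_moment(),bot.read_position(),bot.read_clock())
E
```

```text
side -0.094 [337.7383 289.0082] [169.3458 322.5206]
side -0.02 [339.5525 256.6494] [173.8812 241.6234]
side 0.049 [341.3973 223.7433] [178.4933 159.3581]
scene -0.094 [316.9528 258.5941] [192.3819 271.4853]
scene -0.02 [317.3309 226.5931] [193.3271 191.4828]
scene 0.049 [317.7153 194.0557] [194.2882 110.1391]
[ 1.1035 -0.2096  0.5361] [-0.0753 -0.3692  0.0041] [0.5019 0.0088 0.1077] 12.4583
```

View pics/c3.png

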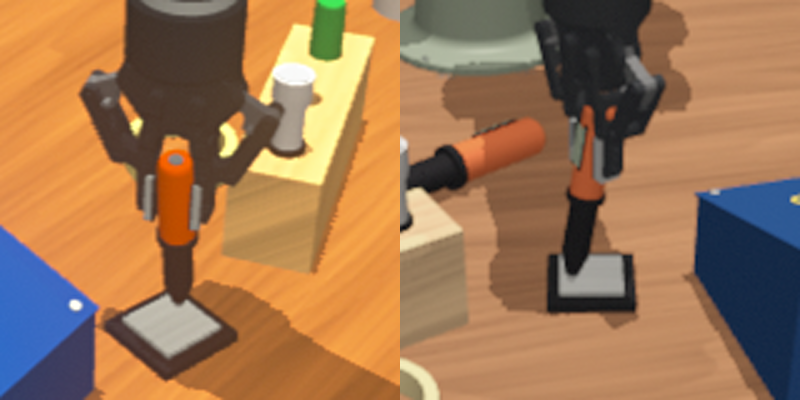

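Gauge leans in the pads, so the tip is off the predicted line. Side crop: tip at (180,303) where (169,322) was predicted. Scene crop: tip at (173,272) where (192,271) was predicted. I'll measure the axis and correct by tilting the tool.

```bash
python3 - <<'E'
from h import *
f=lambda a,b:tri([ray("side",(270+a[0]/2.5,160+a[1]/2.5)),ray("scene",(240+b[0]/2.5,150+b[1]/2.5))])
P={}
for nme,a,b in (("tip",(180,303),(173,272)),("collar",(177,240),(185,195)),("top",(176,159),(196,105))):
    P[nme],e=f(a,b);print(nme,P[nme],e)
R=Ro.from_quat(bot.read_tool_rot(),scalar_first=True).as_matrix();pos=bot.read_position()
for q in P.values(): print("tool",R.T@(q-pos))
ax=unit(P["top"]-P["tip"]);print(R.T@ax,np.degrees(np.arccos(ax[2])),np.degrees(np.arccos(unit(P["collar"]-P["tip"])[2])))
E
```

```text
tip [ 0.5054 -0.0081  0.0187] [np.float64(0.5), np.float64(0.5)]
collar [0.5027 0.0028 0.0855] [np.float64(0.7), np.float64(0.7)]
top [0.5011 0.0113 0.1594] [np.float64(1.2), np.float64(1.2)]
tool [-0.0171 -0.0024  0.089 ]
tool [-0.006  -0.0012  0.0222]
tool [ 0.0025  0.0001 -0.0517]
[ 0.1382  0.0176 -0.9902] 8.024518714790387 9.524669935482583
```

```bash
cat >> h.py <<'E'
a_t=unit([.147,.008,-.989]);t_t=np.array([-.0175,-.0015,.097])  # gauge axis (up) and free tip in the tool frame
def pose(tip,up,R,a=a_t,t=t_t):
    """tool pose nearest R that puts the gauge tip at tip with its axis along up"""
    v=R@a;up=unit(up);c=np.cross(v,up);s=np.linalg.norm(c);Rn=Ro.from_rotvec(c/s*np.arctan2(s,v@up) if s>1e-6 else c*0).as_matrix()@R
    return tip-Rn@t,Ro.from_matrix(Rn).as_quat(scalar_first=True)
def Rt(): return Ro.from_quat(bot.read_tool_rot(),scalar_first=True).as_matrix()
def fmean(k=10):
    F=[]
    for _ in range(k): F.append(bot.read_ft_force());bot.wait(.02)
    return np.mean(F,0),np.std(F,0)
E
python3 - <<'E'
from h import *
p=bot.read_position();bot.move_linear(p+[0,0,.02],.06)
pos,q=pose(Z+[0,0,.02],[0,0,1],Rt());bot.move_linear(pos,.08,rotation=q);bot.wait(.2)
a=bot.camera("side")[160:320,270:430,::-1];b=bot.camera("scene")[150:310,240:400,::-1]
cv2.imwrite("pics/c4.png",np.hstack([cv2.resize(x,(400,400),interpolation=cv2.INTER_CUBIC) for x in (a,b)]))
for c,u0,v0 in (("side",270,160),("scene",240,150)):
    k=bot.calibration(c)
    for h in (0,.081,.15):
        q=k["mtx"]@(k["extrinsics"]@np.array([*(Z+[0,0,.02+h]),1.]))[:3];q=q[:2]/q[2];print(c,h,(q-[u0,v0])*2.5)
print(fmean(),bot.read_position(),bot.read_clock())
E
```

```text
side 0 [170.2791 301.0312]
side 0.081 [175.3741 209.9099]
side 0.15 [180.1341 124.7808]
scene 0 [192.8661 250.2621]
scene 0.081 [193.9424 160.1502]
scene 0.15 [194.9478  75.9772]
(array([-0.1224,  0.0536, -1.8765]), array([0.2819, 0.4623, 0.5277])) [0.5015 0.0125 0.1326] 13.7167
```

View pics/c4.png

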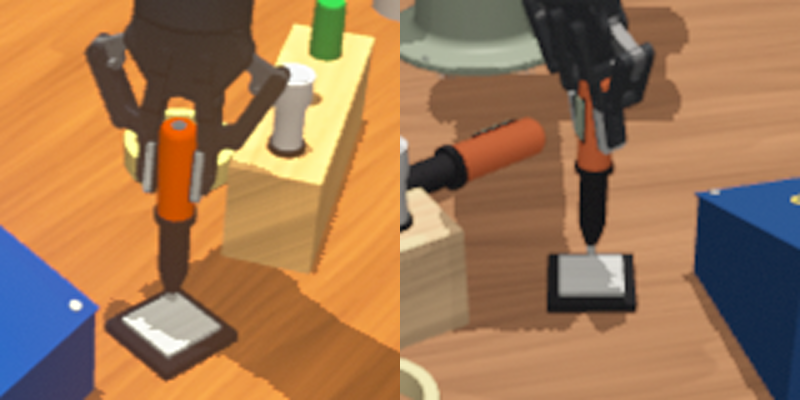

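Now the gauge is vertical, with its tip at about (172,298) in the side crop and (191,252) in the scene crop, matching prediction. Pressing on the zero plate.

```bash
python3 - <<'E'
from h import *
f0=fmean()[0];p0=bot.read_position()
bot.move_linear(p0-[0,0,.014],.05)
hit=bot.move_linear(p0-[0,0,.026],.01,until_force=2.0)
f,s=fmean();p=bot.read_position();print(hit,p0[2]-p[2],f-f0,s)
for _ in range(3):
    e=2.5-(f-f0)[2]
    if abs(e)<.5: break
    dz=np.clip(e/.35e3,-.003,.002);bot.move_linear(bot.read_position()-[0,0,dz],.01)
    f,s=fmean();print(p0[2]-bot.read_position()[2],f-f0)
bot.wait(1.0);print(fmean()[0]-f0,p0[2]-bot.read_position()[2],bot.read_clock())
E
```

```text
True 0.023706368006984724 [1.0793 0.1363 2.8233] [0.6581 0.545  0.5921]
[ 1.1986 -0.0424  2.6351] 0.023942186605819177 16.5333
```

```bash
python3 - <<'E'
from h import *
Y=np.array([.5738,.152,.1039])
bot.move_linear(bot.read_position()+[0,0,.12],.15)
pos,q=pose(Y+n*.06,n,Rt());bot.move_linear(pos,.15,rotation=q)
pos,q=pose(Y+n*.015,n,Rt());bot.move_linear(pos,.08,rotation=q);bot.wait(.2)
a=bot.camera("side")[160:320,190:350,::-1];b=bot.camera("scene")[120:280,330:490,::-1]
cv2.imwrite("pics/c5.png",np.hstack([cv2.resize(x,(400,400),interpolation=cv2.INTER_CUBIC) for x in (a,b)]))
for c,u0,v0 in (("side",190,160),("scene",330,120)):
    k=bot.calibration(c)
    for h in (-.015,0,.081,.15):
        r=k["mtx"]@(k["extrinsics"]@np.array([*(Y+n*(.015+h)),1.]))[:3];print(c,h,(r[:2]/r[2]-[u0,v0])*2.5)
print(pos-bot.read_position(),bot.read_clock())
E
```

```text
side -0.015 [154.2869 284.3645]
side 0 [159.4062 270.3647]
side 0.081 [189.3034 188.605 ]
side 0.15 [218.2161 109.5374]
scene -0.015 [184.6051 274.891 ]
scene 0 [183.6706 254.647 ]
scene 0.081 [178.4857 142.3356]
scene 0.15 [173.8763  42.487 ]
[-0.0002 -0.0001 -0.0005] 19.6083
```

View pics/c5.png

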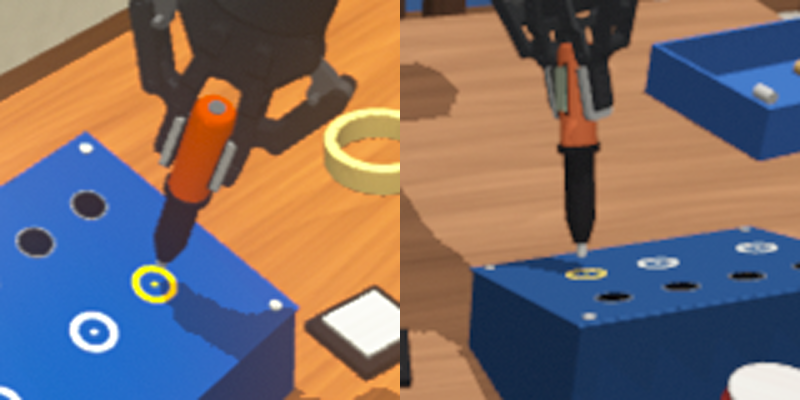

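Tip is at about (161,268) in the side crop and (182,254) in the scene crop. Both match prediction within 1 mm or so, and the gauge lies square over the yellow ring. Pressing.

```bash
python3 - <<'E'
from h import *
f0=fmean()[0];p0=bot.read_position()
bot.move_linear(p0-n*.010,.05)
hit=bot.move_linear(p0-n*.0205,.01,until_force=2.0)
f=fmean()[0];tr=lambda:(p0-bot.read_position())@n
print(hit,tr(),f-f0,(f-f0)@n)
for _ in range(3):
    e=2.5-(f-f0)@n
    if abs(e)<.5: break
    bot.move_linear(bot.read_position()-n*np.clip(e/.35e3,-.003,.002),.01)
    f=fmean(20)[0];print(tr(),(f-f0)@n)
bot.wait(.5)
a=bot.camera("side")[160:320,190:350,::-1];b=bot.camera("scene")[120:280,330:490,::-1]
cv2.imwrite("pics/c6.png",np.hstack([cv2.resize(x,(400,400),interpolation=cv2.INTER_CUBIC) for x in (a,b)]))
f=fmean(25)[0];print(tr(),(f-f0)@n,bot.read_finger_force(),bot.read_clock())
E
```

```text
True 0.01735179158427514 [0.6393 0.3002 2.8948] 2.4969606920735887
0.0175499760080238 2.516674962691688 51.32480604574084 22.025
```

View pics/c6.png

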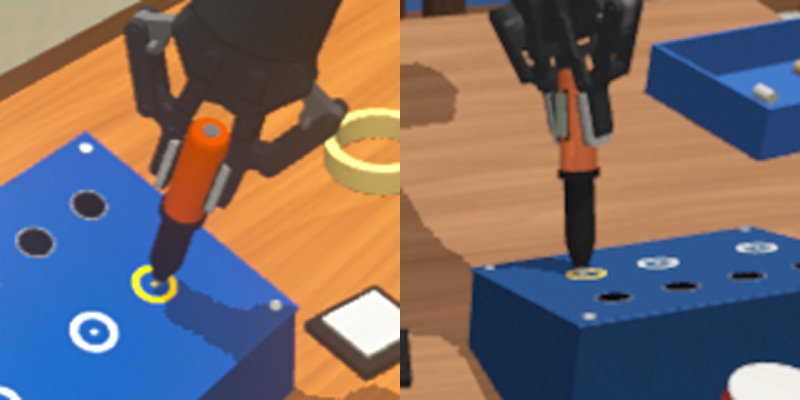

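The tip sits in the middle of the yellow ring at (156,283) in the side crop. Force is 2.5 N, so it is about half-way in. Handing in.

```bash
python3 -c "
from cell import bot
print(bot.close_job())"
```

```text
the job is handed in; nothing more can be done
None
```

I handed the job in with the gauge held square to the face and its tip in the yellow ring at about 2.5 N (roughly half-way in), after pressing it on the zero plate at about 2.6 N for over a second; the judge's result was not shown.

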